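# Find the empty compartment and push its lid open

## Task

Three of the chest's four compartments hold a jar that blocks the lid from below; the fourth has none. Find the lid that rocks by pressing gently with the fingertips on the ribbed front ends, then push that front end on down until the lid tips over and stays open by itself. Do not force the other lids, they stay closed; nothing is to be picked up, and everything round the chest stays where it is.

Things in the scene. Friction and masses are not known exactly. Their poses are not given: they have to be found in the camera images.
- chest: Low grey metal sample chest, fixed to the table: 137 mm deep (its x), 366 mm long (its y), 88 mm high, walls 6 mm. Origin on the table; x points to the back, y along the row of lids, z up. Front face at x = -65 mm, back face at +72 mm. Four like compartments in a row, each under a lid; three, different each time, hold a 72 mm high jar under the lid's front half; it cannot be seen from outside.
- lid_1 (a joint): Angle (rad) of the lid at chest y = +132 mm: 0 closed and level, grows as the front end tips down, stop at 1.19. All four lids are alike: aluminium plates reaching from chest x = -52 to +60 mm, 78 mm wide, 8 mm thick, top level with the chest's rim (88 mm above the table), ribs across the front end, a bar raised 8 mm across the rear end.
- lid_1_press (a point): Point to press on lid_1: on the plate's top at the ribbed front end, mid width, 38 mm in front of the axle line, 14 mm behind the plate's front edge; moves with the lid.
- lid_2 (a joint): Angle (rad) of the lid at chest y = +44 mm: 0 closed and level, grows as the front end tips down, stop at 1.19. Each lid see-saws about an axle along chest y at chest x = 0, 70 mm above the table (18 mm below the plate's top). Before its front end there is a gap of 7 mm to the wall.
- lid_2_press (a point): Point to press on lid_2: on the plate's top at the ribbed front end, mid width, 38 mm in front of the axle line, 14 mm behind the plate's front edge; moves with the lid.
- lid_3 (a joint): Angle (rad) of the lid at chest y = -44 mm: 0 closed and level, grows as the front end tips down, stop at 1.19. A lid over a jar stops dead after about 1 mm (0.03 rad).
- lid_3_press (a point): Point to press on lid_3: on the plate's top at the ribbed front end, mid width, 38 mm in front of the axle line, 14 mm behind the plate's front edge; moves with the lid.
- lid_4 (a joint): Angle (rad) of the lid at chest y = -132 mm: 0 closed and level, grows as the front end tips down, stop at 1.19. The lid without a jar gives at about 1 N at the ribs; let go below 0.6 rad it swings back shut, past 0.7 rad (press point 29 mm down; a 25 mm wide fingertip, which then bears nearer the axle, some 20 mm down) it drops by itself to its stop and stays open.
- lid_4_press (a point): Point to press on lid_4: on the plate's top at the ribbed front end, mid width, 38 mm in front of the axle line, 14 mm behind the plate's front edge; moves with the lid.
- spare_jar: Loose bystander: screw-top glass jar, 51 mm across, 72 mm high; origin at the centre of its underside. To be left where it stands.
- tin: Loose bystander: round metal tin with lid, 66 mm across, 44 mm high; origin at the centre of its underside. To be left where it stands.
- mini_core: Loose bystander: small asphalt core, 50 mm across, 53 mm high; origin at the centre of its underside. To be left where it stands.
- carton: Loose bystander: small carton, 50 x 85 x 22 mm; origin at the centre of its underside. To be left where it stands.
- brush: Loose bystander: dust brush lying flat, 212 mm long along its own y, 43 mm wide, 16 mm high; origin at the centre of its underside. To be left where it stands.
- scoop: Loose bystander: hand scoop lying flat, 195 mm long along its own y, 58 mm wide, 27 mm high; origin at the centre of its underside. To be left where it stands.

How it is judged:
On the way, in this order (a step that is already met when the one before it is completed fails the run):
1. one lid rocks under the press (value of joint any of lid_1, lid_2, lid_3, lid_4 above 0.12 rad).
2. that lid has been pushed open (value of joint any of lid_1, lid_2, lid_3, lid_4 above 1 rad), for 0.2 s.
At the end, for the whole second after the job is handed in: one lid stands open by itself beyond 1.0 rad and is at rest; the three others are closed (below 0.08 rad) (((value of joint lid_1 above 1 rad and velocity of joint lid_1 between -0.1 and 0.1 rad/s and value of joint each of lid_2, lid_3, lid_4 below 0.08 rad) or (value of joint lid_2 above 1 rad and velocity of joint lid_2 between -0.1 and 0.1 rad/s and value of joint each of lid_1, lid_3, lid_4 below 0.08 rad) or (value of joint lid_3 above 1 rad and velocity of joint lid_3 between -0.1 and 0.1 rad/s and value of joint each of lid_1, lid_2, lid_4 below 0.08 rad) or (value of joint lid_4 above 1 rad and velocity of joint lid_4 between -0.1 and 0.1 rad/s and value of joint each of lid_1, lid_2, lid_3 below 0.08 rad))); the robot touches nothing.
It fails at once if the chest or a lid is pushed with more than 60 N (contact force between any of the fingers, the arm and chest above 60 N).
It fails at once if a bystander is moved by more than 20 mm, or lifted (distance of any of spare_jar, tin, mini_core, carton, brush, scoop from where it was at the start of the episode above 0.02 m).
It also fails if it takes over 51 s, if anything falls off the work surface, if the arm or the gripper's body presses on something with over 40 N, if the wrist force passes 120 N, or if a joint passes its speed limit or range.

## Robot

A 7-joint arm with a two-finger parallel gripper is mounted at the origin on a cart in front of the work surface, level with it; the furniture and walls round the work are solid. World frame = base frame: x ahead of the robot, y to its left, z up, the work surface at z = 0. Lengths are in m, angles in rad, forces in N, time in s.
With the tool pointing down it reaches from about 0.425 to 0.925 m from the base axis. Payload 6.8 kg.
Tool frame: the origin (TCP) lies midway between the tips of the shut fingers; the grasp point (between the pads) lies r.grasp_offset behind it (r.grasp_offset is the distance from the TCP to the grasp point, in m); z points along the fingers, y is the direction in which the jaws open and shut (so a half turn about z gives the same grasp; the last joint's range is limited). The gripper opens to 85 mm and grips with 20 to 120 N. Pads are 22 mm wide; open, the fingers measure 114 mm over their backs; the gripper's body (76 mm by 85 mm) begins 54 mm behind the grasp point. The pads swing forward as they close: fully open they stand 13 mm farther back than shut.
Start: joints at [1.116, 0.477, 0.022, 1.555, -0.011, 1.109, -0.083], TCP at [0.229, -0.635, 0.231] pointing down, gripper open.
Joint ranges: [-2.96, 2.96], [-0.34, 2.1], [-1.41, 1.46], [0.24, 2.44], [-1.37, 4.51], [0.17, 1.92], [-2.96, 2.96]. Speed limits (rad/s): [2.39, 2.39, 3.14, 3.14, 3.14, 3.14, 3.14].

## Interface

Orientations are given as a rotation vector (axis times angle).
In Python, from bench import r gives the robot as it stands. The module is installed in compiled form; this text tells all that it offers.
- The arm moves only by the tool send_rows, never from a script. Its argument "moves" is one flat list of numbers, 4 for each row, row after row: the shift along the tool's x, y, z in mm, then the turn about the tool's z in degrees. A call has 1 to 8 rows; each row is the pose to reach, as a shift and turn from the pose commanded when the call began, along the tool's axes at that moment; what a row does not reach only later rows make up. A row lasts 1/8 s, in which the tool goes at most 62.5 mm and 10.7 degrees, less where a joint would pass 70% of its speed; a pose out of reach is approached as far as the arm can. A call with a gripper value outside its range is refused whole. "hand" is the closure, from 0 (fully open) to 1 (shut), set as the call begins (left out, the last holds). The fingers move at their own pace and stop on an object; "newtons" is the grip in N (left out, the last holds). Time passes only in rows, so rows that repeat a pose let the fingers close. It gives the time, the measured TCP pose, the force and the opening at its end, in the units of the state.
- r.get_obs(): the state, without advancing time (a new reading comes with each control period).
- r.grab_frame(name): name is "side" or "top"; returns a dict with "img" (480x640x3 uint8, red, green, blue), "mtx" (3x3 intrinsics, pixels), "world_to_cam" (4x4, takes a point from world to camera coordinates). Camera axes: x right, y up, looking along -z (the intrinsics and any distortion apply to the point x, -y, -z); pixel columns grow to the right and rows downward; lengths in m; the calibration is good to about 2 mm. A picture is of the moment at which its call begins. There is no depth.
- r.hand_in(): hands the job in, once; it reports no verdict.
The state is a dict: "clock": time; "joints": joint angles; "qvel": joint speeds; "tau": joint torques, N m; "tcp_pos": TCP position; "orientation": TCP orientation; "contact_force": force on the tool from outside, world axes, zero at the start; "moment": the same for the moment, N m; "grip_width": finger opening in m.
Only numpy, scipy, OpenCV 4.12 (cv2) and the standard library are available. Lean on these libraries where they do the work, as an engineer would, in place of code of your own. Each camera call takes 0.05 s, during which the arm holds its last target.

## Working session

There is one attempt and no reset: what is moved stays moved. The work goes in short steps, Python scripts to look and compute and a tool call to move; the robot and the scene stay as the last step left them, time stands still between calls to the robot, and variables do not carry over. Pictures are saved under pics/ and viewed, and the job is handed in when it is done.

Besides the shell and the picture viewer there is one more tool, called after "Emit:" in YAML: its name, and indented under it one key for each argument. send_rows: Moves the arm, as the interface text tells. Its arguments: {"type":"object","properties":{"moves":{"type":"array"},"hand":{"type":"number"},"newtons":{"type":"number"}},"required":["moves"]}

```bash
mkdir -p pics; python3 - <<'E'
from bench import r
import cv2,numpy as np
print(r.get_obs(), r.grasp_offset)
for n in("top","side"):
    f=r.grab_frame(n); cv2.imwrite(f"pics/{n}0.png",f["img"][:,:,::-1]); np.savez(f"{n}0.npz",**f); print(f["mtx"],f["world_to_cam"],f.keys())
E
```

```text
{'clock': 0.0, 'joints': array([ 1.11588666,  0.47777627,  0.02233634,  1.55643191, -0.01149011,
        1.10933145, -0.08306276]), 'qvel': array([ 0.00064682, -0.00018682, -0.00186474, -0.00045948, -0.00132242,
        0.00044616, -0.00019676]), 'tau': array([-9.15849305e-04, -5.96447575e+01,  1.60801850e+00, -2.81197429e+01,
        1.25551934e-02,  9.26978333e-03, -1.90103890e-05]), 'tcp_pos': array([ 0.2292164, -0.634261 ,  0.2303499]), 'orientation': array([-3.09272497e+00, -5.41840168e-01,  7.10440250e-04]), 'contact_force': array([-0.26777657,  0.22924963, -0.29833226]), 'moment': array([-0.02593734,  0.08971961,  0.00228607]), 'grip_width': 0.08542430810344512} 0.0187
[[496.84849678   0.         321.15787249]
 [  0.         496.84849678 239.0454738 ]
 [  0.           0.           1.        ]] [[-1.67881905e-02 -9.99857670e-01 -1.67222266e-03  1.81468214e-01]
 [ 9.92107449e-01 -1.68658650e-02  1.24251166e-01 -6.37988522e-01]
 [-1.24261685e-01  4.26927685e-04  9.92249390e-01 -1.33334219e+00]
 [ 0.00000000e+00  0.00000000e+00  0.00000000e+00  1.00000000e+00]] dict_keys(['img', 'mtx', 'world_to_cam'])
[[522.02733405   0.         320.42908844]
 [  0.         522.02733405 241.96891061]
 [  0.           0.           1.        ]] [[ 0.99117775 -0.13097788  0.02028439 -0.57991304]
 [ 0.06820843  0.63530093  0.7692466  -0.19289767]
 [-0.11364098 -0.76107655  0.63862995 -1.2302663 ]
 [ 0.          0.          0.          1.        ]] dict_keys(['img', 'mtx', 'world_to_cam'])
```

View pics/top0.png

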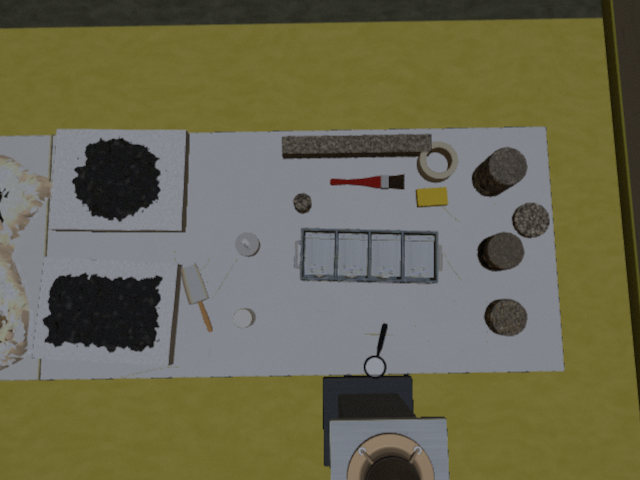

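View pics/side0.png

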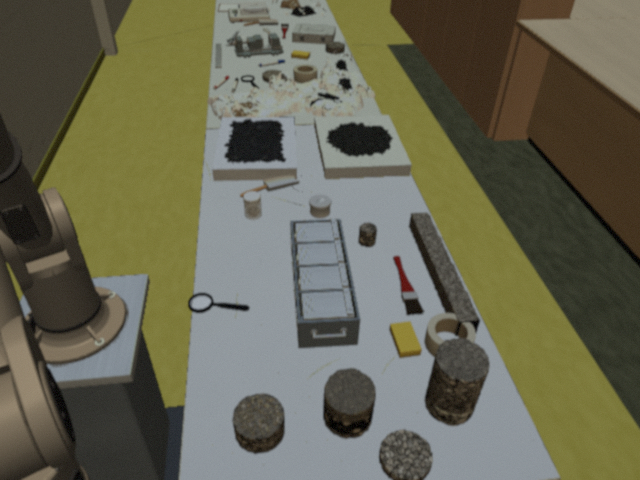

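```bash
python3 - <<'E'
import cv2
a=cv2.imread("pics/top0.png")[215:300,285:455]; cv2.imwrite("pics/topz.png",cv2.resize(a,None,fx=4.7,fy=4.7,interpolation=cv2.INTER_CUBIC))
a=cv2.imread("pics/side0.png")[205:355,270:380]; cv2.imwrite("pics/sidez.png",cv2.resize(a,None,fx=4,fy=4,interpolation=cv2.INTER_CUBIC))
E
```

```text
(no output)
```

View pics/topz.png

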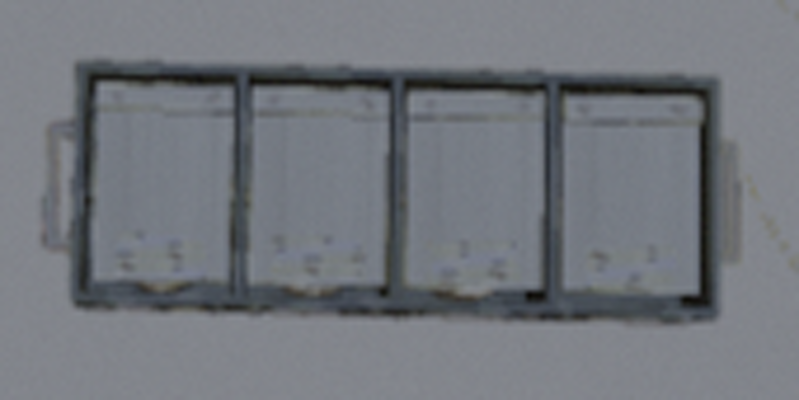

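View pics/sidez.png

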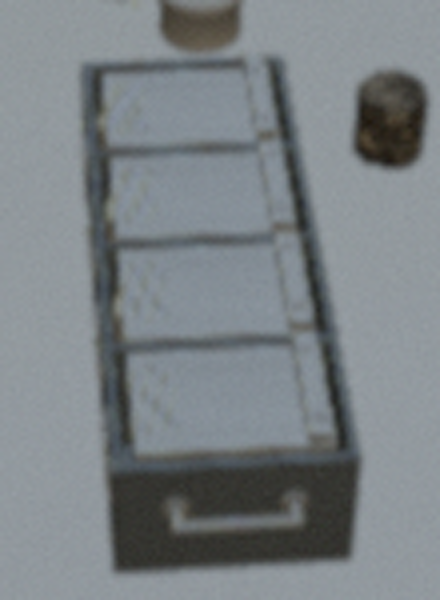

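```bash
cat > h.py <<'E'
import numpy as np
def ray(n,px,z):
    f=np.load(n+"0.npz");M=f["world_to_cam"];K=f["mtx"]
    u,v=px;d=np.array([(u-K[0,2])/K[0,0],-(v-K[1,2])/K[1,1],-1]);R=M[:3,:3]
    c=-R.T@M[:3,3];w=R.T@d;return c+w*(z-c[2])/w[2]
def proj(n,p):
    f=np.load(n+"0.npz");M=f["world_to_cam"];K=f["mtx"];q=M[:3,:3]@p+M[:3,3]
    return K[0,0]*q[0]/-q[2]+K[0,2],K[1,1]*-q[1]/-q[2]+K[1,2]
E
python3 - <<'E'
from h import *
T=[(78,63),(718,80),(716,317),(75,303)]  # back-left, back-right, front-right, front-left
T=[((a+.5)/4.7+285-.5,(b+.5)/4.7+215-.5) for a,b in T]
S=[(284,60),(358,457),(110,460),(82,67)]
S=[((a+.5)/4+270-.5,(b+.5)/4+205-.5) for a,b in S]
C=np.array([(.072,.183),(.072,-.183),(-.065,-.183),(-.065,.183)])
for n,P in(("top",T),("side",S)):
    W=np.array([ray(n,p,.088)[:2] for p in P]);print(n,W.round(4).tolist())
    a=C-C.mean(0);b=W-W.mean(0);th=np.arctan2((a[:,0]*b[:,1]-a[:,1]*b[:,0]).sum(),(a*b).sum())
    R=np.array([[np.cos(th),-np.sin(th)],[np.sin(th),np.cos(th)]]);t=W.mean(0)-R@C.mean(0)
    print(th,t,(W-(C@R.T+t)).round(4).tolist())
    for y in(.132,.044,-.044,-.132):print((R@[-.038,y]+t).round(4))
M=np.load("top0.npz")["world_to_cam"];print(-M[:3,:3].T@M[:3,3])
from scipy.spatial.transform import Rotation as Ro
print(Ro.from_rotvec([-3.09272497e+00, -5.41840168e-01,  7.10440250e-04]).as_matrix())
E
```

```text
top [[0.6656, 0.2235], [0.6496, -0.1399], [0.5155, -0.1327], [0.5294, 0.2268]]
-0.04100183043845115 [0.58652159 0.04458205] [[-0.0004, -0.0009], [-0.0013, 0.0013], [0.0014, 0.0029], [0.0003, -0.0033]]
[0.554 0.178]
[0.5504 0.0901]
[0.5467 0.0022]
[ 0.5431 -0.0857]
side [[0.6678, 0.2209], [0.6505, -0.1378], [0.5156, -0.1247], [0.5309, 0.2275]]
-0.049174602691618476 [0.58770832 0.04664072] [[-0.0008, -0.005], [-0.0001, 0.0018], [0.0018, 0.0083], [-0.0009, -0.0051]]
[0.5562 0.1803]
[0.5519 0.0925]
[0.5476 0.0046]
[ 0.5433 -0.0833]
[0.47031634 0.1712514  1.40258225]
[[ 9.40439239e-01  3.39960992e-01 -7.49744249e-04]
 [ 3.39961789e-01 -9.40437789e-01  1.65708172e-03]
 [-1.41744680e-04 -1.81326906e-03 -9.99998346e-01]]
```

Emit:
send_rows:
  moves: [38,-32,0,3,76,-65,0,6,114,-97,0,9,152,-130,0,12,190,-162,0,15,228,-194,0,18,266,-226,0,20,300,-255,0,22.4]
  hand: 1
  newtons: 60

```text
clock: 1.1
tcp_pos: [0.4255, -0.2912, 0.2311]
orientation: [-3.141, 0.07, 0.0]
contact_force: [0.4, 0.2, 0.3]
grip_width: -0.0001
```

```bash
cat > to.py <<'E'
import sys
from bench import r
from h import *
from scipy.spatial.transform import Rotation as Ro
th=-.043;t=np.array([.587,.0455]);R=np.array([[np.cos(th),-np.sin(th)],[np.sin(th),np.cos(th)]])
def go():
    o=r.get_obs();A=Ro.from_rotvec(o["orientation"]).as_matrix()
    print(o["clock"],o["tcp_pos"].round(4),"grip",o["grip_width"],"F",o["contact_force"].round(2),"x",A[:,0].round(3),"z",A[:,2].round(3),"yawerr deg",np.degrees(np.arctan2(A[1,0],A[0,0])-th))
    for i,y in enumerate((.132,.044,-.044,-.132)):
        p=np.r_[R@[-.039,y]+t,.115];print("lid",i+1,p.round(4),(A.T@(p-o["tcp_pos"])*1000).round(1))
go()
E
python3 to.py
```

```text
1.1 [ 0.4255 -0.2912  0.2311] grip -0.0001174117815091095 F [0.43 0.18 0.25] x [ 0.999 -0.045 -0.   ] z [-0.  0. -1.] yawerr deg -0.09999308348665366
lid 1 [0.5537 0.1791 0.115 ] [ 107.1 -475.5  116.2]
lid 2 [0.5499 0.0911 0.115 ] [ 107.2 -387.5  116.2]
lid 3 [0.5461 0.0032 0.115 ] [ 107.4 -299.5  116.2]
lid 4 [ 0.5424 -0.0847  0.115 ] [ 107.5 -211.5  116.2]
```

Emit:
send_rows:
  moves: [25,-50,0,0,50,-100,0,0,75,-150,0,0,100,-200,20,0,107.5,-211.5,60,0,107.5,-211.5,100,0,107.5,-211.5,116,0,107.5,-211.5,116,0]

```text
clock: 2.1
tcp_pos: [0.5409, -0.0868, 0.1147]
orientation: [-3.141, 0.07, 0.003]
contact_force: [0.6, -0.2, 0.8]
grip_width: 0.0002
```

```bash
python3 to.py; python3 - <<'E'
from bench import r
import cv2
for n,(a,b,c,d) in(("top",(205,310,280,460)),("side",(195,360,250,400))):
    f=r.grab_frame(n)["img"][:,:,::-1]; cv2.imwrite(f"pics/{n}1.png",cv2.resize(f[a:b,c:d],None,fx=3.6,fy=3.6,interpolation=cv2.INTER_CUBIC))
E
```

```text
2.1 [ 0.5409 -0.0868  0.1147] grip 0.00018640754548346022 F [ 0.57 -0.25  0.84] x [ 0.999 -0.045 -0.002] z [-0.002  0.    -1.   ] yawerr deg -0.10006927098107007
lid 1 [0.5537 0.1791 0.115 ] [   0.9 -266.2   -0.3]
lid 2 [0.5499 0.0911 0.115 ] [   1.  -178.2   -0.3]
lid 3 [0.5461 0.0032 0.115 ] [  1.2 -90.2  -0.3]
lid 4 [ 0.5424 -0.0847  0.115 ] [ 1.3 -2.2 -0.3]
```

View pics/side1.png

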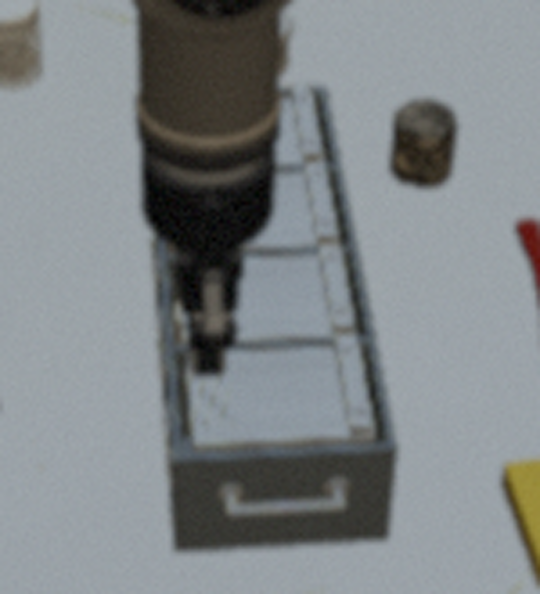

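View pics/top1.png

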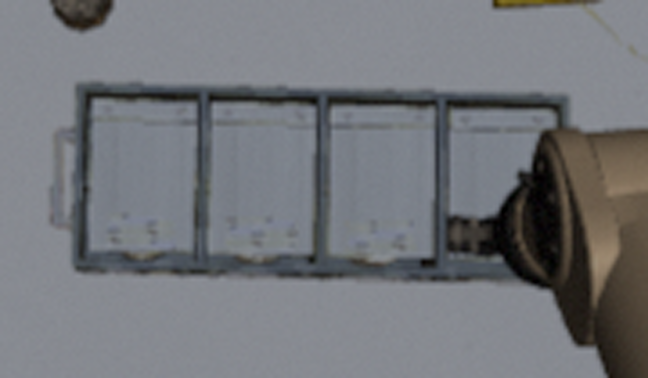

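Emit:
send_rows:
  moves: [1,-2,8,0,1,-2,16,0,1,-2,22,0,1,-2,24,0,1,-2,25,0,1,-2,26,0,1,-2,27,0,1,-2,27,0]

```text
clock: 3.2
tcp_pos: [0.5428, -0.0845, 0.0883]
orientation: [3.141, -0.069, 0.0]
contact_force: [-0.1, 0.3, 0.2]
grip_width: 0.0003
```

Emit:
send_rows:
  moves: [0,0,0.5,0,0,0,1,0,0,0,1.5,0,0,0,2,0,0,0,2,0]

```text
clock: 3.82
tcp_pos: [0.5426, -0.0846, 0.0862]
orientation: [3.141, -0.069, -0.0]
contact_force: [-1.8, -0.0, 1.5]
grip_width: 0.0002
```

Emit:
send_rows:
  moves: [0,0,0.5,0,0,0,1,0,0,0,1.5,0,0,0,2,0,0,0,2,0]

```text
clock: 4.45
tcp_pos: [0.5427, -0.0846, 0.0842]
orientation: [-3.141, 0.069, -0.0]
contact_force: [-1.7, 0.6, 1.3]
grip_width: -0.0003
```

Emit:
send_rows:
  moves: [0,0,0.5,0,0,0,1,0,0,0,1.5,0,0,0,2,0,0,0,2,0]

```text
clock: 5.08
tcp_pos: [0.5428, -0.0845, 0.0823]
orientation: [-3.141, 0.069, -0.0]
contact_force: [-1.8, 0.3, 1.5]
grip_width: -0.0002
```

Emit:
send_rows:
  moves: [0,0,1.5,0,0,0,3,0,0,0,4.5,0,0,0,6,0,0,0,7.5,0,0,0,9,0,0,0,10,0,0,0,10,0]

```text
clock: 6.08
tcp_pos: [0.5432, -0.0845, 0.0723]
orientation: [-3.141, 0.069, -0.001]
contact_force: [-0.9, -0.2, -0.2]
grip_width: 0.0
```

```bash
python3 - <<'E'
from bench import r
import cv2
for n,(a,b,c,d) in(("side",(195,360,250,400)),):
    f=r.grab_frame(n)["img"][:,:,::-1]; cv2.imwrite(f"pics/{n}2.png",cv2.resize(f[a:b,c:d],None,fx=3.6,fy=3.6,interpolation=cv2.INTER_CUBIC))
E
```

```text
(no output)
```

View pics/side2.png

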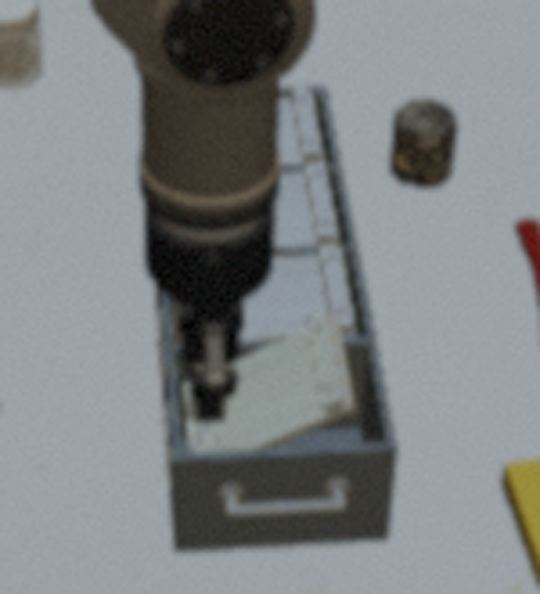

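The picture shows lid 4 clearly tipped (rear edge raised at about (330,320)–(350,410)), with the finger on its front end at (210,415). I keep pushing it down.

Emit:
send_rows:
  moves: [0,0,1.5,0,0,0,3,0,0,0,4.5,0,0,0,6,0,0,0,7.5,0,0,0,8,0,0,0,8,0]

```text
clock: 7.0
tcp_pos: [0.5427, -0.0845, 0.0643]
orientation: [3.141, -0.069, -0.0]
contact_force: [0.6, 0.4, -0.6]
grip_width: -0.0004
```

```bash
python3 - <<'E'
from bench import r
import cv2
for n,(a,b,c,d) in(("side",(195,360,250,400)),):
    f=r.grab_frame(n)["img"][:,:,::-1]; cv2.imwrite(f"pics/{n}3.png",cv2.resize(f[a:b,c:d],None,fx=3.6,fy=3.6,interpolation=cv2.INTER_CUBIC))
E
```

```text
(no output)
```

View pics/side3.png

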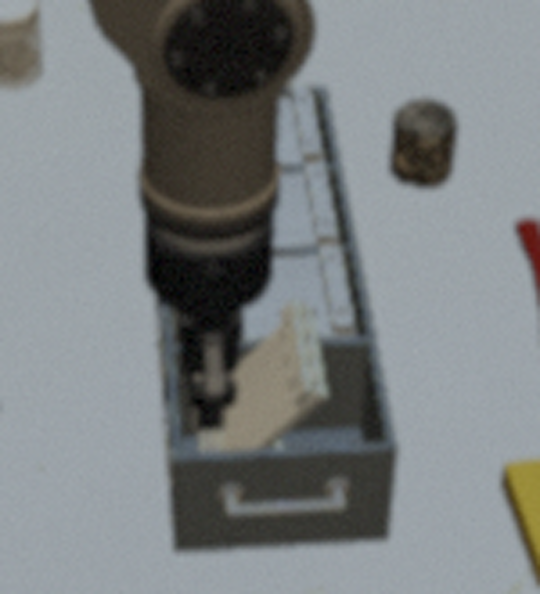

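Emit:
send_rows:
  moves: [0,0,1,0,0,0,2,0,0,0,2,0,0,0,2,0]

```text
clock: 7.55
tcp_pos: [0.5427, -0.0845, 0.0623]
orientation: [3.141, -0.069, -0.0]
contact_force: [-0.7, 0.2, -1.0]
grip_width: -0.0003
```

```bash
python3 - <<'E'
from bench import r
import cv2
for n,(a,b,c,d) in(("side",(195,360,250,400)),):
    f=r.grab_frame(n)["img"][:,:,::-1]; cv2.imwrite(f"pics/{n}4.png",cv2.resize(f[a:b,c:d],None,fx=3.6,fy=3.6,interpolation=cv2.INTER_CUBIC))
E
```

```text
(no output)
```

View pics/side4.png

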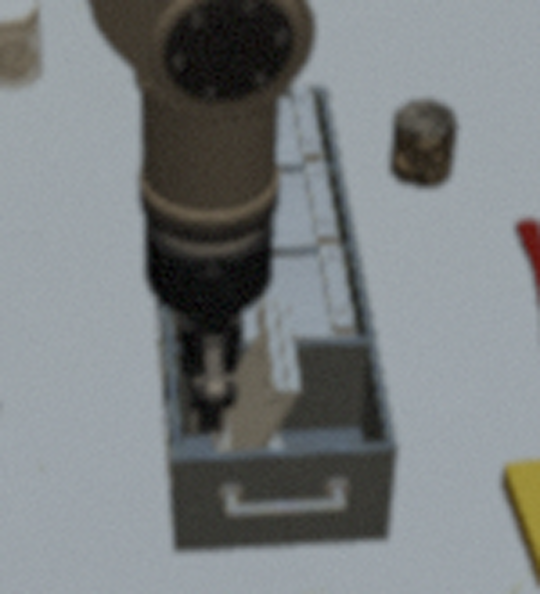

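Emit:
send_rows:
  moves: [-2,0,-4,0,-3,0,-12,0,-3,0,-25,0,-3,0,-45,0,-3,0,-70,0,-3,0,-100,0,-10,30,-130,0,-20,70,-140,0]

```text
clock: 8.6
tcp_pos: [0.5211, -0.1534, 0.2056]
orientation: [3.14, -0.065, 0.008]
contact_force: [0.7, -0.2, -0.5]
grip_width: -0.0001
```

Emit:
send_rows:
  moves: [-10,40,0,0,-20,80,0,0,-30,120,0,0,-30,140,0,0,-30,140,0,0,-30,140,0,0]

```text
clock: 9.35
tcp_pos: [0.4845, -0.2901, 0.2024]
orientation: [-3.14, 0.065, -0.001]
contact_force: [0.4, 0.9, -0.5]
grip_width: -0.0002
```

```bash
python3 - <<'E'
from bench import r
import cv2
for n,(a,b,c,d) in(("top",(110,390,150,560)),("side",(195,360,230,430))):
    f=r.grab_frame(n)["img"][:,:,::-1]; k=1.9 if n=="top" else 3.6; cv2.imwrite(f"pics/{n}5.png",cv2.resize(f[a:b,c:d],None,fx=k,fy=k,interpolation=cv2.INTER_CUBIC))
    o=cv2.imread(f"pics/{n}0.png"); cv2.imwrite(f"pics/{n}5d.png",cv2.absdiff(cv2.GaussianBlur(o,(5,5),0),cv2.GaussianBlur(f.copy(),(5,5),0))*3)
print(r.get_obs()["contact_force"],r.get_obs()["clock"])
E
```

```text
[ 0.18932896  0.439798   -0.7292378 ] 9.45
```

View pics/top5.png

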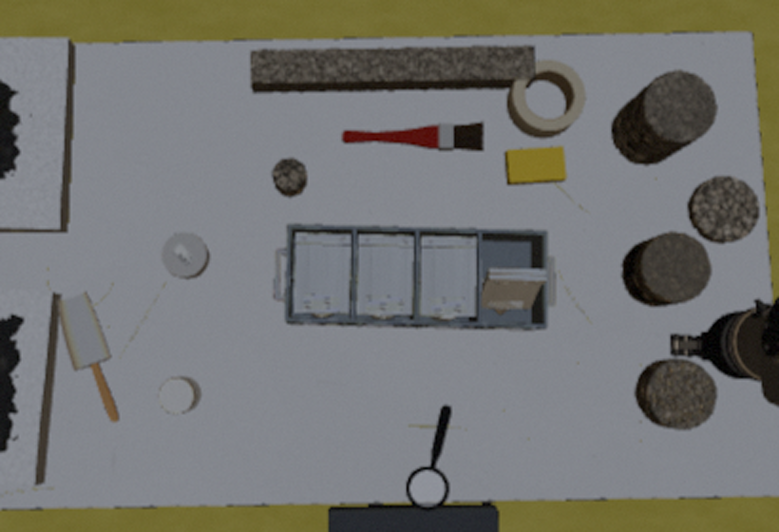

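View pics/side5.png

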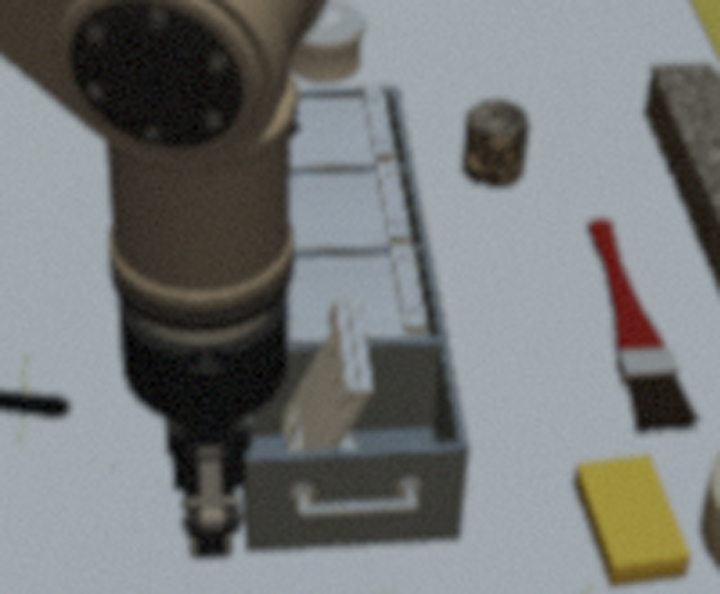

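View pics/top5d.png

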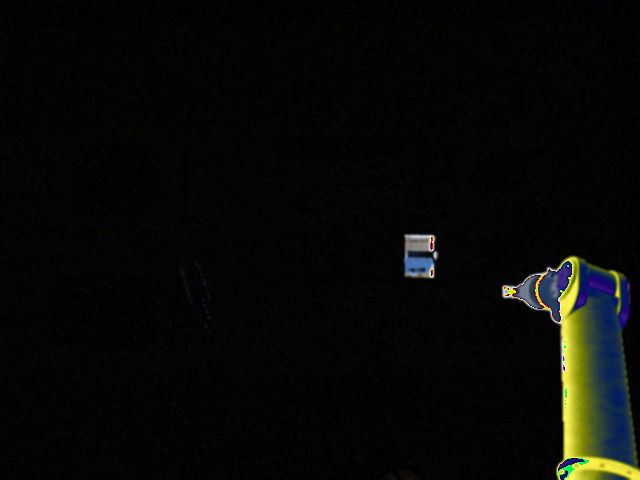

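```bash
python3 - <<'E'
from h import *
th=-.043;t=np.array([.587,.0455]);R=np.array([[np.cos(th),-np.sin(th)],[np.sin(th),np.cos(th)]])
for q in(.8,1.0,1.19):
  s,c=np.sin(q),np.cos(q);o=[]
  for y in(-.093,-.171):
    for b in (18,26):
      p=np.r_[R@[(60*c-b*s)/1e3,y]+t,(70+60*s+b*c)/1e3]
      u,v=proj("top",p);U,V=proj("side",p);o.append((round((u-150)*1.9),round((v-110)*1.9),round((U-230)*3.6),round((V-195)*3.6)))
  print(q,o)
E
```

```text
0.8 [(487, 256, 382, 305), (487, 260, 373, 299), (544, 257, 396, 395), (545, 261, 387, 389)]
1.0 [(487, 264, 364, 300), (488, 269, 353, 296), (545, 265, 377, 391), (545, 270, 366, 386)]
1.19 [(487, 272, 345, 299), (488, 278, 334, 296), (545, 274, 358, 389), (546, 279, 346, 387)]
```

```bash
python3 -c "
from bench import r
print(r.hand_in())"
```

```text
the job is handed in; nothing more can be done
None
```

I found the lid without a jar, lid 4 (chest y = -132 mm), opened it, and handed the job in. The interface gave no verdict.

- **Finding the lid:** lid 4 was the first one I pressed, and it gave way under about 1.5 N. I therefore never touched lids 1 to 3.
- **Opening it:** I pushed its front end down about 26 mm in slow steps. It tipped over to its stop and stayed there once I lifted the fingers away. The largest contact force I read was about 2 N.
- **Lid angle:** after I withdrew, the raised edge of lid 4 in the side picture matched the projected position at its stop, 1.19 rad, and did not match 1.0 rad. It looked the same before and after release.
- **Everything else:** comparing the top view before and after showed no change except lid 4, the arm and a faint trace at the scoop (less than a pixel, well under the limit). Lids 1 to 3 look closed.
- **Robot:** the arm stood clear, touching nothing, at 9.45 s.

No check failed. The two camera estimates of the chest position differed by about 2 mm, within the calibration error.

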